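Lock the rotor tray with its captive clamp knob and count it in

TASK

The spring-loaded captive clamp knob of the rotor tray has popped out: push it in and turn it clockwise to find where its thread starts, then screw it fully home so that it stays in when you let go. Then count the tray in: swing the red-tipped lever of the tally counter to its stop and let it spring back. Leave the rotors in the tray and the jar where they are.

Things in the scene. Friction and masses are not known exactly. Their poses are not given: they have to be found in the camera images.
- nest: Fixed black base plate, 190 x 270 x 20 mm, with an aluminium clamp head and, to its left (+y of the nest), a blue tray (172 x 118 mm, top 55 mm above the table, near edge 75 mm from the origin) with 3 x 2 round pockets. Origin: on the table, under the centre of the clamp head's sloping face; y points from the clamp head to the tray, x away from the robot.
- clamp_face (a point): Centre of the clamp head's sloping face (80 x 72 mm), 75 mm above the table. The face is tilted 35 degrees from level; this point's z axis is its outward normal, up and leaning to -y of the nest (the robot's right), and is the knob's axis. A dark collar, 42 mm diameter, 16 mm high, stands in its middle; the knob's stem enters it.
- sensor_arm (a point): Middle of the underside, at its free end, of an aluminium sensor arm that is fixed to the nest and bars the way straight down to the knob: 30 mm wide (x), 20 mm high, from 40 mm on the -y to 130 mm on the +y side of the nest's origin, underside 275 mm above the table. Its post (30 x 12 mm) stands 66 mm on the +y side. Reach the knob along its axis, under the arm.
- knob_grip (a point): Centre of the top of the knob's orange grip bar, on the knob's axis; 58.5 mm out from the sloping face when popped out. z: outward along the axis; x: along the bar. The bar is 40 mm long, 14 mm wide (along y), 24 mm high, on a black disc of 40 mm diameter, 5 mm thick. Moves and turns with the knob.
- knob_depth (a joint): Depth of the knob, m: 0 popped out; spring 2 N there, 7 N at 14 mm. A land stops it at 2.5 mm unless it is turned to the thread's opening: hidden, 0.1 to 1.5 rad clockwise from the start, about 0.35 rad wide. There it goes on to 9-10 mm; clockwise from there the thread holds it and draws it in. Fully home is 12.5 mm (disc on collar), about 1.6 rad past the opening.
- knob_turn (a joint): Angle of the knob, rad, growing clockwise as seen looking onto the knob (screwing in); 0 when the bar points along x of the nest (level); 0 to 3.6, end stop sooner in the thread.
- counter: Fixed tally counter, a white box 70 x 64 x 46 mm on a steel foot 100 x 90 mm, with a dark window on the side facing its own -x. Origin: centre of its underside on the table.
- lever_pivot (a point): Point on the counter's top, 50 mm above the table, on the vertical axis about which the lever swings.
- lever_tip (a point): Top centre of the upright red post (12 mm diameter, 34 mm high, top 88 mm above the table) at the end of the lever, 62 mm from the pivot. The flat steel lever bar lies at 52 to 57 mm above the table.
- tally_lever (a joint): Angle of the lever, rad: 0 at rest, 1.0 at its stop; it grows counter-clockwise seen from above (the post moves from the robot's left to its right). A spring (about 0.05 N m at rest, 0.17 N m at the stop) returns it.
- rotor0: Loose motor rotor standing in a tray pocket: steel and copper drum 37 mm diameter, shaft up, 70 mm high. Origin: centre of its underside.
- rotor1: Another such rotor in the tray.
- rotor2: Another such rotor in the tray.
- jar: Loose jar with blue cap, 44 mm diameter, 60 mm high, standing behind the counter. Origin: centre of its underside.
Mind the look-alikes: they are no part of the job. Several things look just like the counter: the one meant starts farthest to the robot's left. Leave any pink look-alike of the rotor1 alone.

How it is judged:
By the outcome, as a careful person would: the job done as asked, in the order asked, and still so for the second after the job is handed in, with the robot touching nothing.
It also fails if it takes over 72 s, if anything falls off the work surface, if the arm or the gripper's body presses on something with over 40 N, if the wrist force passes 120 N, or if a joint passes its speed limit or range.

ROBOT

A 7-joint arm with a two-finger parallel gripper is mounted at the origin on the work surface. World frame = base frame: x ahead of the robot, y to its left, z up, the work surface at z = 0. Lengths are in m, angles in rad, forces in N, time in s.
With the tool pointing down it reaches from about 0.425 to 0.95 m from the base axis. Payload 4.7 kg.
Tool frame: the origin (TCP) lies midway between the tips of the shut fingers; the grasp point (between the pads) lies 19 mm behind it; z points along the fingers, y is the line along which they close (so a half turn about z gives the same grasp; the last joint's range is limited). The gripper opens to 87 mm and grips with 3 to 60 N. Pads are 19 mm wide; open, the fingers measure 117 mm over their backs; the gripper's body (75 mm by 190 mm) begins 51 mm behind the grasp point.
Start: joints at [1.088, 0.469, -0.049, 1.532, 0.024, 1.141, -0.082], TCP at [0.296, -0.607, 0.223] pointing down, gripper open.
Joint ranges: [-2.59, 2.59], [-0.33, 1.99], [-1.39, 1.29], [0.1, 2.45], [-1.04, 4.18], [0.21, 1.99], [-2.66, 2.66]. Speed limits (rad/s): [2.57, 2.57, 3.14, 3.14, 3.14, 3.14, 3.14].

INTERFACE

Orientations are given as a rotation vector (axis times angle).
In Python, from bench import ctrl, optics, order gives the robot as it stands.
- The arm moves only by the tool apply_moves, never from a script. Its arguments are lists of equal length, an entry for each row: "dr": the turn, a rotation vector about the world's x, y, z as a fraction of full scale, a list of three; "dp": the shift along the world's x, y, z as a fraction of full scale, a list of three; "claw": the opening, from -1 (shut) to 1 (fully open). In form: {"dr": [[rx, ry, rz], ...], "dp": [[tx, ty, tz], ...], "claw": [claw, ...]}. A call has 1 to 5 rows; each row is the pose to reach, as a shift and turn from the pose commanded when the call began; what a row does not reach only later rows make up. Full scale, the value 1, is 1 m for a shift and 90 degrees for a turn. A row lasts 1/8 s, in which the tool goes at most 62.5 mm and 10.7 degrees, less where a joint would pass 70% of its speed; a pose out of reach is approached as far as the arm can. A call with a number of a shift or a turn outside -1 to 1 is refused whole. A call with a gripper value outside its range is refused whole. The fingers move at their own pace and stop on an object; "force" is the grip in N (left out, the last holds). Time passes only in rows, so rows that repeat a pose let the fingers close. It gives the time, the measured TCP pose, the force, the opening and the grip force at its end, in the units of the state.
- ctrl.state(): the state, without advancing time (a new reading comes with each control period).
- optics.grab_frame(name): name is "scene" or "top" or "wrist"; returns the picture (420x560x3 uint8, red, green, blue); there is no depth.
- optics.camera_model(name): a dict with "K" (3x3 intrinsics, pixels), "extrinsics" (4x4, takes a point from camera to world coordinates). Camera axes: x right, y down, z forward; pixel columns grow to the right and rows downward; lengths in m; the calibration is good to about 2 mm. A picture is of the moment at which its call begins: read the wrist's pose just before it. camera_model takes no time and is no camera call; for the wrist camera it gives the pose at the moment of the call.
- order.close_job(): hands the job in; it is judged then, once.
The state is a dict: "time": time; "joints": joint angles; "qvel": joint speeds; "tau": joint torques, N m; "ee_pos": TCP position; "ee_rot": TCP orientation; "ft_force": force on the tool from outside, world axes, zero at the start; "moment": the same for the moment, N m; "gripper_width": finger opening in m; "gripper_force": force on a finger pad.
Only numpy, scipy, OpenCV 4.12 (cv2) and the standard library are available. Lean on these libraries where they do the work, as an engineer would, in place of code of your own. Each camera call takes 0.05 s, during which the arm holds its last target. There are 200 camera calls.

## Working session

There is one attempt and no reset: what is moved stays moved. The work goes in short steps, Python scripts to look and compute and a tool call to move; the robot and the scene stay as the last step left them, time stands still between calls to the robot, and variables do not carry over. Pictures are saved under pics/ and viewed, at most 13 in all, crops included, and the job is handed in when it is done.

Besides the shell and the picture viewer there is one more tool, called after "Emit:" as name(argument=value, ...) on one line, values as JSON. apply_moves: Moves the arm, as the interface text tells. Its arguments: {"type":"object","properties":{"dr":{"type":"array","items":{"type":"array","items":{"type":"number"}}},"dp":{"type":"array","items":{"type":"array","items":{"type":"number"}}},"claw":{"type":"array","items":{"type":"number"}},"force":{"type":"number"}},"required":["dr","dp","claw"]}

```bash
ls; mkdir -p pics; python3 - <<'E'
from bench import ctrl, optics
import cv2,numpy as np
s=ctrl.state();print(s)
for n in("scene","top"):
    m=optics.camera_model(n);print(n,m['K'],np.round(m['extrinsics'],3))
    f=optics.grab_frame(n);cv2.imwrite(f'pics/{n}0.png',f[:,:,::-1])
E
```

```text
pics
{'time': 0.0, 'joints': array([ 1.08811168,  0.46945204, -0.04860626,  1.53367093,  0.02409298,
        1.14100996, -0.08230149]), 'qvel': array([-4.41962814e-05, -1.33001139e-03,  1.48696421e-03,  9.65938383e-04,
       -4.30711895e-04,  6.62105981e-05, -1.76440415e-03]), 'tau': array([-6.53562747e-04, -5.07981706e+01, -8.10997747e-02, -2.36156327e+01,
       -6.14312897e-02,  3.78652441e-02,  1.64689350e-04]), 'ee_pos': array([ 0.29565647, -0.6061433 ,  0.22150207]), 'ee_rot': array([-3.05921918e+00, -7.06334151e-01,  7.82145396e-04]), 'ft_force': array([-0.42839077,  0.07584077, -0.17442557]), 'moment': array([0.0644401 , 0.00776169, 0.01512187]), 'gripper_force': 0.0, 'gripper_width': 0.08693466505152185}
scene [[491.43799718   0.         273.163783  ]
 [  0.         491.43799718 197.83776373]
 [  0.           0.           1.        ]] [[-0.191  0.79  -0.583  1.146]
 [ 0.982  0.151 -0.117  0.124]
 [-0.005 -0.594 -0.804  0.961]
 [ 0.     0.     0.     1.   ]]
top [[391.80478232   0.         276.07924208]
 [  0.         391.80478232 204.03438034]
 [  0.           0.           1.        ]] [[-0.018 -0.999  0.051  0.501]
 [-0.999  0.016 -0.041  0.014]
 [ 0.04  -0.051 -0.998  0.968]
 [ 0.     0.     0.     1.   ]]
```

View pics/scene0.png

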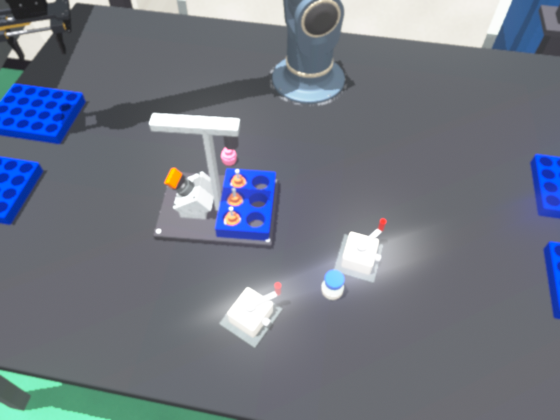

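View pics/top0.png

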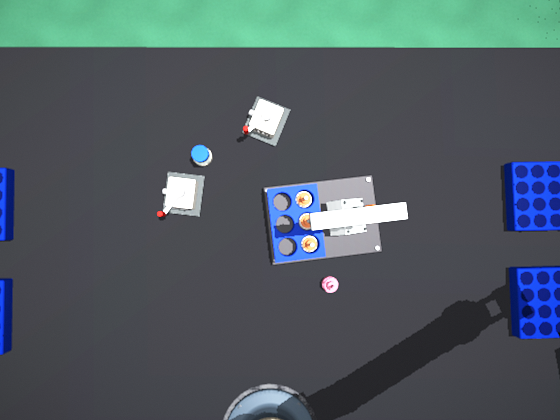

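The scene picture shows the orange knob at (174,178), the clamp head at (195,200) and the pink look-alike at (229,156). The counters are at (361,250) and (252,312), with the jar between them at (333,285).

In the top picture, +y is to the left. The counters are at (183,193), which is farthest left and so the one I want, and at (267,118). The blue tray is at (295,223) and the sensor arm hides most of the knob near (369,207).

```bash
cat > h.py <<'E'
import cv2,numpy as np
from bench import ctrl,optics
def ray(m,uv):
    K=m['K'];T=m['extrinsics'];d=np.linalg.inv(K)@np.array([uv[0],uv[1],1.]);d=T[:3,:3]@d
    return T[:3,3],d/np.linalg.norm(d)
def onz(m,uv,z):
    o,d=ray(m,uv);return o+d*(z-o[2])/d[2]
def tri(rs):
    A=np.zeros((3,3));b=np.zeros(3)
    for o,d in rs:
        P=np.eye(3)-np.outer(d,d);A+=P;b+=P@o
    x=np.linalg.solve(A,b);return x,[np.linalg.norm((np.eye(3)-np.outer(d,d))@(x-o)) for o,d in rs]
def proj(m,p):
    T=m['extrinsics'];c=T[:3,:3].T@(np.asarray(p)-T[:3,3]);q=m['K']@c;return q[:2]/q[2]
def mask(img,h0,h1,s=100,v=60):
    hsv=cv2.cvtColor(img,cv2.COLOR_RGB2HSV);return cv2.inRange(hsv,(h0,s,v),(h1,255,255))
def blobs(mk,amin=15):
    n,l,st,c=cv2.connectedComponentsWithStats(mk)
    return [(int(st[i,4]),tuple(np.round(c[i],1)),tuple(st[i,:4]),l==i) for i in range(1,n) if st[i,4]>=amin]
E
python3 - <<'E'
from h import *
I={n:cv2.imread(f'pics/{n}0.png')[:,:,::-1].copy() for n in('scene','top')}
M={n:optics.camera_model(n) for n in I}
for n in I:
    for nm,a in(('orange',(5,20,150,120)),('red',(0,4,150,100)),('red2',(172,179,150,100)),('blue',(105,130,150,60))):
        for b in blobs(mask(I[n],*a)): print(n,nm,b[:3])
m=M['top']
bl=[b for b in blobs(mask(I['top'],105,130,150,60)) if 230<b[1][0]<340 and b[0]>300]
for b in bl:
    ys,xs=np.nonzero(b[3]);P=np.array([onz(m,(x,y),.055)[:2] for x,y in zip(xs,ys)],np.float32)
    print('tray',cv2.minAreaRect(P))
# sensor arm (bright white) top z .295
g=I['top'].min(2);
for b in blobs((g>200).astype(np.uint8)*255,60):
    ys,xs=np.nonzero(b[3]);P=np.array([onz(m,(x,y),.295)[:2] for x,y in zip(xs,ys)],np.float32);print('white',b[1],b[2],cv2.minAreaRect(P))
S=[cv2.resize(I['scene'][140:260,140:290],None,fx=4,fy=4,interpolation=cv2.INTER_CUBIC)]
cv2.imwrite('pics/c1.png',S[0][:,:,::-1])
E
```

```text
scene orange (171, (np.float64(174.0), np.float64(178.6)), (np.int32(164), np.int32(168), np.int32(18), np.int32(21)))
scene red (43, (np.float64(382.0), np.float64(222.8)), (np.int32(380), np.int32(219), np.int32(6), np.int32(10)))
scene blue (394, (np.float64(519.2), np.float64(18.9)), (np.int32(506), np.int32(0), np.int32(28), np.int32(49)))
scene blue (724, (np.float64(533.8), np.float64(29.4)), (np.int32(516), np.int32(0), np.int32(44), np.int32(53)))
scene blue (3957, (np.float64(38.6), np.float64(112.2)), (np.int32(0), np.int32(83), np.int32(85), np.int32(61)))
scene blue (1580, (np.float64(546.6), np.float64(184.0)), (np.int32(531), np.int32(154), np.int32(29), np.int32(64)))
scene blue (1939, (np.float64(15.7), np.float64(185.1)), (np.int32(0), np.int32(156), np.int32(43), np.int32(69)))
scene blue (2658, (np.float64(248.3), np.float64(205.1)), (np.int32(215), np.int32(168), np.int32(61), np.int32(72)))
scene blue (874, (np.float64(553.4), np.float64(274.1)), (np.int32(544), np.int32(241), np.int32(16), np.int32(78)))
top orange (19, (np.float64(300.6), np.float64(199.8)), (
[... 1770 characters left out ...]
3), (0.05457188934087753, 0.06405185908079147), 82.54244995117188)
white (np.float64(305.2), np.float64(198.2)) (np.int32(296), np.int32(191), np.int32(16), np.int32(17)) ((0.5439551472663879, -0.06260667741298676), (0.02822192944586277, 0.02353573776781559), 20.696510314941406)
white (np.float64(355.5), np.float64(215.4)) (np.int32(310), np.int32(198), np.int32(98), np.int32(38)) ((0.5140020251274109, -0.15651574730873108), (0.06163300946354866, 0.1703101396560669), 5.437390327453613)
white (np.float64(331.2), np.float64(284.4)) (np.int32(324), np.int32(278), np.int32(14), np.int32(15)) ((0.3949196934700012, -0.104471355676651), (0.022404158487915993, 0.0237476397305727), 88.63054656982422)
```

View pics/c1.png

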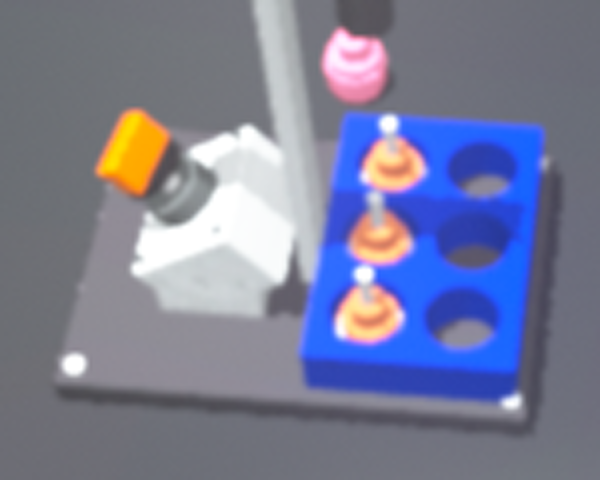

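The crop shows the orange bar lying along the nest's x, with its collar and the clamp head below it. The three rotors are in the tray and the pink look-alike is outside it. Next I check the nest pose against the knob pixel and work out the standoff pose.

```bash
cat >> h.py <<'E'
from scipy.spatial.transform import Rotation as Rt
YAW=np.deg2rad(5.7);XN=np.array([np.cos(YAW),np.sin(YAW),0]);YN=np.array([-np.sin(YAW),np.cos(YAW),0])
O=np.array([.5032,-.0681,0])-.134*YN
N=np.cos(np.deg2rad(35))*np.array([0,0,1.])-np.sin(np.deg2rad(35))*YN
FACE=O+[0,0,.075]; GRIP=FACE+.0585*N
def toolR(psi,sgn=1):  # closing direction at psi(deg) clockwise (looking onto knob) from nest x
    y=Rt.from_rotvec(-np.deg2rad(psi)*N).apply(sgn*XN);z=-N
    return Rt.from_matrix(np.c_[np.cross(y,z),y,z])
def goal(p,R,s=None):
    s=s or ctrl.state();R0=Rt.from_rotvec(s['ee_rot'])
    print('dp',np.round(np.asarray(p)-s['ee_pos'],4),'dr',np.round((R*R0.inv()).as_rotvec()/(np.pi/2),4))
E
python3 - <<'E'
from h import *
for n in('scene','top'):
    m=optics.camera_model(n);print(n,[np.round(proj(m,p),1) for p in(O,FACE,GRIP,GRIP+.02*XN,GRIP-.02*XN,GRIP-.012*N)])
print(O,GRIP,N)
for sg in(1,-1): goal(GRIP+.15*N,toolR(0,sg),None)
E
```

```text
scene [array([192.1, 208.1]), array([187.5, 189.1]), array([169.4, 174.8]), array([167.4, 181.9]), array([171.3, 167.8]), array([173.2, 177.8])]
top [array([346.8, 216.4]), array([354. , 215.7]), array([374.4, 213.5]), array([373.2, 204.4]), array([375.6, 222.6]), array([370., 214.])]
[ 0.51650885 -0.20143745  0.        ] [ 0.51984144 -0.23482576  0.12292039] [ 0.05696747 -0.57074043  0.81915204]
dp [0.2327 0.2858 0.0242] dr [ 0.3604 -0.2023  0.7486]
dp [0.2327 0.2858 0.0242] dr [ 0.22    0.3971 -1.1816]
```

Emit:
apply_moves(dr=[[0.36, -0.2, 0.749], [0.36, -0.2, 0.749], [0.36, -0.2, 0.749], [0.36, -0.2, 0.749], [0.36, -0.2, 0.749]], dp=[[0.04, 0.04, 0.02], [0.08, 0.08, 0.03], [0.12, 0.12, 0.04], [0.15, 0.15, 0.04], [0.18, 0.18, 0.04]], claw=[1, 1, 1, 1, 1])

```text
time: 0.72
ee_pos: [0.4764, -0.4259, 0.2625]
ee_rot: [-2.221, -1.678, -0.418]
ft_force: [0.6, -0.9, 0.1]
gripper_width: 0.0871
gripper_force: 0.0
```

```bash
python3 - <<'E'
from h import *
goal(GRIP+.15*N,toolR(0,1)); print(ctrl.state()['joints'])
E
```

```text
dp [ 0.052   0.1055 -0.0168] dr [ 0.1085 -0.0603  0.2229]
[ 1.04274748  0.57632364 -0.3590743   1.36264283 -0.16137697  1.49846163
  0.46856781]
```

Emit:
apply_moves(dr=[[0.108, -0.06, 0.223], [0.108, -0.06, 0.223], [0.108, -0.06, 0.223], [0.108, -0.06, 0.223], [0.108, -0.06, 0.223]], dp=[[0.01, 0.02, 0], [0.03, 0.06, -0.01], [0.052, 0.1055, -0.017], [0.052, 0.1055, -0.017], [0.052, 0.1055, -0.017]], claw=[1, 1, 1, 1, 1])

```text
time: 1.35
ee_pos: [0.5276, -0.3217, 0.2451]
ee_rot: [-1.775, -1.949, -0.553]
ft_force: [0.0, -1.0, -0.3]
gripper_width: 0.0872
gripper_force: 0.0
```

```bash
python3 - <<'E'
from h import *
goal(GRIP+.15*N,toolR(0,1)); print(ctrl.state()['joints'])
W=optics.camera_model('wrist');w=optics.grab_frame('wrist');cv2.imwrite('pics/w1.png',w[:,:,::-1])
print(np.round(proj(W,GRIP),1),[np.round(proj(W,GRIP+a*.02*XN+b*.007*np.cross(N,XN)),1) for a in(-1,1) for b in (-1,1)],np.round(W['extrinsics'],3))
S=optics.camera_model('scene');
for b in blobs(mask(w,5,20,150,120),80): print(b[:3], cv2.minAreaRect(np.argwhere(b[3])[:,::-1].astype(np.float32)))
E
```

```text
dp [0.0008 0.0012 0.0007] dr [ 0.0024 -0.0016  0.0031]
[ 0.97733287  0.64964644 -0.48323061  1.37009966 -0.19628225  1.55442124
  0.66118303]
[279.7 191.1] [array([257.6, 198.8]), array([257.3, 183.5]), array([301.8, 198.5]), array([302. , 183.3])] [[ 0.996  0.088 -0.035  0.531]
 [ 0.095 -0.934  0.346 -0.358]
 [-0.002 -0.348 -0.938  0.417]
 [ 0.     0.     0.     1.   ]]
(102, (np.float64(322.9), np.float64(109.6)), (np.int32(315), np.int32(102), np.int32(17), np.int32(13))) ((322.5788269042969, 108.95435333251953), (16.297163009643555, 10.048843383789062), 14.931416511535645)
(104, (np.float64(237.0), np.float64(110.7)), (np.int32(229), np.int32(104), np.int32(16), np.int32(12))) ((236.91485595703125, 110.11136627197266), (10.24268627166748, 15.661399841308594), 82.40535736083984)
(291, (np.float64(280.6), np.float64(185.7)), (np.int32(260), np.int32(174), np.int32(43), np.int32(29))) ((281.3755798339844, 188.46682739257812), (42.8364143371582, 19.5179443359375), 14.931416511535645)
(239, (np.float64(71.8), np.float64(284.3)), (np.int32(66), np.int32(251), np.int32(17), np.int32(62))) ((72.96310424804688, 281.2940979003906), (13.934111595153809, 61.67197799682617), 3.8785247802734375)
(117, (np.float64(491.5), np.float64(301.2)), (np.int32(482), np.int32(287), np.int32(16), np.int32(26))) ((490.72607421875, 300.89727783203125), (9.24625015258789, 26.919464111328125), 20.556047439575195)
```

View pics/w1.png

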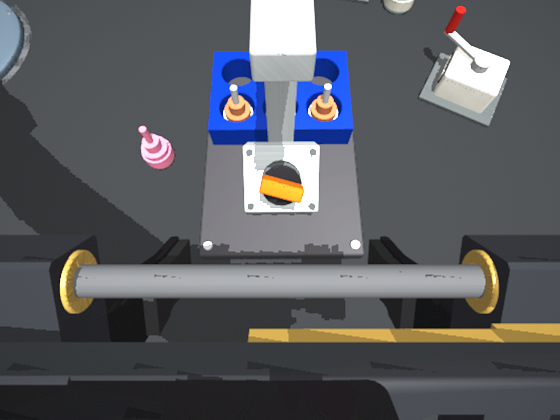

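The wrist picture shows the orange bar at (281,188), tilted about 15 degrees clockwise in the image. The sensor arm's end is at (282,75), off the knob's axis. The counter with its red post is at (457,18) to (475,75), and the pink look-alike is at (156,150). I measure the bar's angle on the knob plane.

```bash
python3 - <<'E'
from h import *
w=cv2.imread('pics/w1.png')[:,:,::-1].copy();W=optics.camera_model('wrist')
hsv=cv2.cvtColor(w,cv2.COLOR_RGB2HSV)
print(hsv[172:206:3,281]); 
V=np.cross(N,XN) # up-slope
for vt in(120,230,245):
    b=max(blobs(mask(w[150:220,230:340].copy(),5,25,150,vt)),key=lambda b:b[0])
    P=[]
    for y,x in np.argwhere(b[3]):
        o,d=ray(W,(x+230,y+150));p=o+d*((GRIP-o)@N)/(d@N);P.append([(p-GRIP)@XN*1e3,(p-GRIP)@V*1e3])
    P=np.array(P,np.float32);print(vt,b[0],cv2.minAreaRect(P),np.linalg.eigh(np.cov(P.T))[1][:,1])
E
```

```text
[[144  18  69]
 [135  15  69]
 [  9 112 109]
 [ 14 218 247]
 [ 22 201 255]
 [ 23 195 255]
 [ 22 200 255]
 [ 22 203 255]
 [ 22 206 255]
 [120  28  36]
 [130  15  52]
 [100   6 136]]
120 814 ((1.5207386016845703, 1.45660400390625), (17.86835479736328, 38.80129623413086), 74.29422760009766) [-0.95696834  0.29019233]
230 766 ((1.5066909790039062, 1.3971195220947266), (16.658409118652344, 38.794158935546875), 74.3682632446289) [-0.95806209  0.28656071]
245 728 ((1.515054702758789, 1.3354616165161133), (16.077239990234375, 38.746421813964844), 74.3038330078125) [-0.95798394  0.28682183]
```

The bar starts about 16° clockwise from level. The first grasp is along the bar at ψ=16°, and I rotate to that before going in.

```bash
echo 'GRIP=GRIP+.0012*XN' >> h.py; python3 - <<'E'
from h import *
goal(GRIP+.06*N,toolR(15.7)); goal(GRIP-.022*N,toolR(15.7)); print(N)
E
```

```text
dp [-0.0029  0.0536 -0.0732] dr [-0.0071  0.0977 -0.139 ]
dp [-0.0075  0.1004 -0.1403] dr [-0.0071  0.0977 -0.139 ]
[ 0.05696747 -0.57074043  0.81915204]
```

Emit:
apply_moves(dr=[[-0.007, 0.098, -0.139], [-0.007, 0.098, -0.139], [-0.007, 0.098, -0.139], [-0.007, 0.098, -0.139], [-0.007, 0.098, -0.139]], dp=[[0.001, 0.001, 0.001], [-0.001, 0.02, -0.03], [-0.002, 0.04, -0.055], [-0.003, 0.0536, -0.0732], [-0.003, 0.0536, -0.0732]], claw=[1, 1, 1, 1, 1])

```text
time: 2.02
ee_pos: [0.5237, -0.2678, 0.1715]
ee_rot: [-1.988, -1.669, -0.461]
ft_force: [-0.7, -0.0, -0.1]
gripper_width: 0.0869
gripper_force: 0.0
```

```bash
python3 - <<'E'
from h import *
goal(GRIP-.022*N,toolR(15.7)); print(ctrl.state()['ft_force'])
W=optics.camera_model('wrist');w=optics.grab_frame('wrist');cv2.imwrite('pics/w2.png',w[:,:,::-1]);np.savez('w2.npz',T=W['extrinsics'],K=W['K'])
S=optics.grab_frame('scene');cv2.imwrite('pics/s2.png',S[:,:,::-1])
print(proj(W,GRIP))
V=np.cross(N,XN)
for b in blobs(mask(w,5,25,150,230),300):
    print(b[:3])
    P=[]
    for y,x in np.argwhere(b[3]):
        o,d=ray(W,(x,y));p=o+d*((GRIP-o)@N)/(d@N);P.append([(p-GRIP)@XN*1e3,(p-GRIP)@V*1e3])
    P=np.array(P,np.float32);print(cv2.minAreaRect(P))
E
```

```text
dp [-0.0039  0.0456 -0.0666] dr [-0.0016 -0.0011 -0.0006]
[-0.6591798  -0.02413372 -0.08830874]
[280.39240512 224.07538977]
(1582, (np.float64(280.5), np.float64(219.2)), (np.int32(251), np.int32(206), np.int32(60), np.int32(28)))
((0.8879070281982422, 2.8858633041381836), (18.278657913208008, 38.59954833984375), 74.35941314697266)
```

View pics/w2.png

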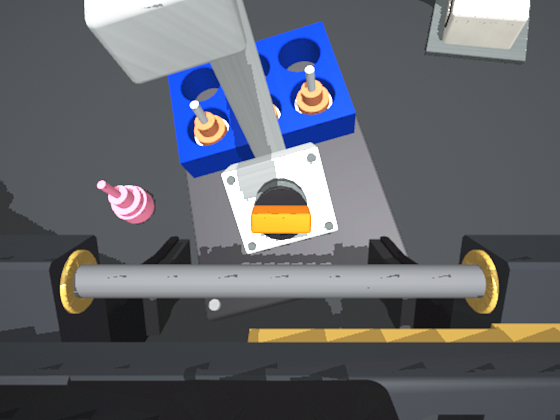

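The wrist picture shows the bar level at (280,222), so the grasp angle matches. The top-face centre is within a pixel of the prediction, so I go in and grip.

Emit:
apply_moves(dr=[[0, 0, 0], [0, 0, 0], [0, 0, 0], [0, 0, 0], [0, 0, 0]], dp=[[-0.001, 0.012, -0.017], [-0.002, 0.024, -0.034], [-0.003, 0.036, -0.052], [-0.004, 0.0456, -0.0665], [-0.004, 0.0456, -0.0665]], claw=[1, 1, 1, 0.6, 0.2], force=30)

```text
time: 2.75
ee_pos: [0.5206, -0.2219, 0.1056]
ee_rot: [-1.988, -1.671, -0.463]
ft_force: [0.8, -0.3, 0.0]
gripper_width: 0.0743
gripper_force: 0.0
```

Emit:
apply_moves(dr=[[0, 0, 0], [0, 0, 0], [0, 0, 0], [0, 0, 0], [0, 0, 0]], dp=[[0, 0, 0], [0, 0, 0], [0, 0, 0], [0, 0, 0], [0, 0, 0]], claw=[-0.4, -0.4, -0.4, -0.4, -0.4])

```text
time: 3.38
ee_pos: [0.5205, -0.2221, 0.106]
ee_rot: [-1.988, -1.671, -0.462]
ft_force: [-2.5, -0.2, 2.4]
gripper_width: 0.0397
gripper_force: 30.0
```

```bash
cat >> h.py <<'E'
def rep():
    s=ctrl.state();d=s['ee_pos']-GRIP;R=Rt.from_rotvec(s['ee_rot']);y=R.apply([0,1,0]);V=np.cross(N,XN)
    print('t',round(s['time'],2),'along N mm',round(d@N*1e3,2),'off x',round(d@XN*1e3,2),'off v',round(d@V*1e3,2),'psi',round(np.degrees(np.arctan2(-(y@V),y@XN)),1),'w',round(s['gripper_width']*1e3,1),'F.N',round(s['ft_force']@N,1),'F',np.round(s['ft_force'],1),'M.N',round(s['moment']@N,2),'gf',round(s['gripper_force'],1),'j7',round(s['joints'][6],2),'tilt',round(np.degrees(np.arccos(-R.apply([0,0,1])@N)),1))
E
python3 -c "
from h import *
rep()"
```

```text
t 3.38 along N mm -21.03 off x 0.73 off v 0.61 psi 15.6 w 39.7 F.N 1.9 F [-2.5 -0.2  2.4] M.N 0.13 gf 30.0 j7 0.43 tilt 0.1
```

Emit:
apply_moves(dr=[[0, 0, 0], [0, 0, 0], [0, 0, 0]], dp=[[-0.0001, 0.0011, -0.0016], [-0.0002, 0.0023, -0.0033], [-0.0002, 0.0023, -0.0033]], claw=[-0.4, -0.4, -0.4])

```text
time: 3.75
ee_pos: [0.5204, -0.2207, 0.1038]
ee_rot: [-1.989, -1.671, -0.462]
ft_force: [-4.9, -2.2, 9.4]
gripper_width: 0.0398
gripper_force: 30.0
```

```bash
python3 -c "
from h import *
rep()"
```

```text
t 3.75 along N mm -23.66 off x 0.72 off v 0.53 psi 15.6 w 39.8 F.N 8.6 F [-4.9 -2.2  9.4] M.N 0.03 gf 30.0 j7 0.43 tilt 0.1
```

Emit:
apply_moves(dr=[[-0.0025, 0.0254, -0.0364], [-0.005, 0.0508, -0.0728], [-0.0075, 0.0762, -0.1092], [-0.01, 0.1016, -0.1456], [-0.0101, 0.1016, -0.1456]], dp=[[-0.0001, 0.0011, -0.0016], [-0.0001, 0.0011, -0.0016], [-0.0001, 0.0011, -0.0016], [-0.0001, 0.0011, -0.0016], [-0.0001, 0.0011, -0.0016]], claw=[-0.4, -0.4, -0.4, -0.4, -0.4])

```text
time: 4.38
ee_pos: [0.5206, -0.2207, 0.1035]
ee_rot: [-2.18, -1.363, -0.36]
ft_force: [-5.9, -6.6, 15.4]
gripper_width: 0.0399
gripper_force: 30.0
```

```bash
python3 -c "
from h import *
rep()"
```

```text
t 4.38 along N mm -23.95 off x 0.97 off v 0.31 psi 31.7 w 39.9 F.N 16.0 F [-5.9 -6.6 15.4] M.N -0.06 gf 30.0 j7 0.2 tilt 0.1
```

Emit:
apply_moves(dr=[[-0.0025, 0.0254, -0.0364], [-0.005, 0.0508, -0.0728], [-0.0075, 0.0762, -0.1092], [-0.01, 0.1016, -0.1456], [-0.0101, 0.1016, -0.1456]], dp=[[0, 0, 0], [0, 0, 0], [0, 0, 0], [0, 0, 0], [0, 0, 0]], claw=[-0.4, -0.4, -0.4, -0.4, -0.4])

```text
time: 5.0
ee_pos: [0.5207, -0.2207, 0.103]
ee_rot: [-2.331, -1.037, -0.254]
ft_force: [-4.5, -6.0, 13.7]
gripper_width: 0.0398
gripper_force: 30.0
```

```bash
python3 -c "
from h import *
rep()"
```

```text
t 5.0 along N mm -24.31 off x 1.04 off v 0.01 psi 47.7 w 39.8 F.N 14.4 F [-4.5 -6.  13.7] M.N -0.21 gf 30.0 j7 -0.05 tilt 0.1
```

Still on the land at about 48°. I release it, let it pop out, and swing back 90° in place with the fingers wide open to grasp across the bar.

Emit:
apply_moves(dr=[[0, 0, 0], [0, 0, 0], [0, 0, 0], [0, 0, 0], [0, 0, 0]], dp=[[0.0003, -0.0034, 0.0049], [0.0003, -0.0034, 0.0049], [0.0003, -0.0034, 0.0049], [0.0003, -0.0034, 0.0049], [0.0003, -0.0034, 0.0049]], claw=[-0.4, -0.4, 1, 1, 1])

```text
time: 5.62
ee_pos: [0.5212, -0.2216, 0.1057]
ee_rot: [-2.327, -1.039, -0.254]
ft_force: [0.2, -0.5, -0.2]
gripper_width: 0.0621
gripper_force: 0.0
```

Emit:
apply_moves(dr=[[0, 0, 0], [0.005, -0.05, 0.0728], [0.01, -0.1, 0.1456], [0.02, -0.2, 0.291], [0.0278, -0.279, 0.4]], dp=[[0, 0, 0], [0, 0, 0], [0, 0, 0], [0, 0, 0], [0, 0, 0]], claw=[1, 1, 1, 1, 1])

```text
time: 6.25
ee_pos: [0.5211, -0.2219, 0.1059]
ee_rot: [-1.91, -1.778, -0.497]
ft_force: [-0.2, 0.2, 0.3]
gripper_width: 0.0868
gripper_force: 0.0
```

```bash
python3 - <<'E'
from h import *
rep();goal(GRIP-.0205*N,toolR(-42))
W=optics.camera_model('wrist');w=optics.grab_frame('wrist');cv2.imwrite('pics/w3.png',w[:,:,::-1])
V=np.cross(N,XN)
for b in blobs(mask(w,5,25,150,230),300):
    P=[]
    for y,x in np.argwhere(b[3]):
        o,d=ray(W,(x,y));p=o+d*((GRIP-o)@N)/(d@N);P.append([(p-GRIP)@XN*1e3,(p-GRIP)@V*1e3])
    P=np.array(P,np.float32);print(b[:3],cv2.minAreaRect(P))
E
```

```text
t 6.25 along N mm -21.25 off x 1.31 off v 0.66 psi 9.8 w 86.8 F.N 0.1 F [-0.2  0.2  0.3] M.N 0.12 gf 0.0 j7 0.52 tilt 0.1
dp [-0.0012 -0.0011  0.0002] dr [ 0.0328 -0.3296  0.4712]
(1153, (np.float64(259.9), np.float64(249.3)), (np.int32(234), np.int32(227), np.int32(59), np.int32(37))) ((-4.890035152435303, 11.891586303710938), (18.249671936035156, 20.782583236694336), 43.02092361450195)
```

Emit:
apply_moves(dr=[[0.008, -0.08, 0.115], [0.016, -0.16, 0.23], [0.024, -0.24, 0.345], [0.0328, -0.3296, 0.471], [0.0328, -0.3296, 0.471]], dp=[[-0.001, -0.001, 0.0002], [-0.001, -0.001, 0.0002], [-0.001, -0.001, 0.0002], [-0.001, -0.001, 0.0002], [-0.001, -0.001, 0.0002]], claw=[1, 1, 1, 1, 1])

```text
time: 6.92
ee_pos: [0.5199, -0.2231, 0.106]
ee_rot: [-1.002, -2.573, -0.776]
ft_force: [0.4, 0.3, -0.6]
gripper_width: 0.0868
gripper_force: 0.0
```

Emit:
apply_moves(dr=[[0, 0, 0], [0, 0, 0], [0, 0, 0], [0, 0, 0], [0, 0, 0]], dp=[[0, 0, 0], [0, 0, 0], [0, 0, 0], [0, 0, 0], [0, 0, 0]], claw=[-0.8, -0.8, -0.8, -0.8, -0.8])

```text
time: 7.55
ee_pos: [0.52, -0.2229, 0.1061]
ee_rot: [-1.005, -2.571, -0.775]
ft_force: [-1.1, 0.4, 0.6]
gripper_width: 0.0451
gripper_force: 0.0
```

Emit:
apply_moves(dr=[[0, 0, 0], [0, 0, 0], [0, 0, 0], [0, 0, 0]], dp=[[0, 0, 0], [0, 0, 0], [0, 0, 0], [0, 0, 0]], claw=[-0.9, -0.9, -0.9, -0.9])

```text
time: 8.05
ee_pos: [0.5198, -0.2231, 0.106]
ee_rot: [-1.004, -2.571, -0.775]
ft_force: [-1.0, -0.4, -0.5]
gripper_width: 0.014
gripper_force: 30.0
```

```bash
python3 -c "
from h import *
rep()"
```

```text
t 8.05 along N mm -20.56 off x -0.08 off v -0.15 psi -41.6 w 14.0 F.N -0.2 F [-1.  -0.4 -0.5] M.N 0.12 gf 30.0 j7 1.27 tilt 0.0
```

Emit:
apply_moves(dr=[[0, 0, 0], [0, 0, 0], [-0.0025, 0.0254, -0.0364], [-0.005, 0.0508, -0.0728], [-0.005, 0.0508, -0.0728]], dp=[[-0.0002, 0.0017, -0.0025], [-0.0003, 0.0034, -0.0049], [-0.0003, 0.0034, -0.0049], [-0.0003, 0.0034, -0.0049], [-0.0003, 0.0034, -0.0049]], claw=[-0.9, -0.9, -0.9, -0.9, -0.9])

```text
time: 8.68
ee_pos: [0.5196, -0.2204, 0.1019]
ee_rot: [-1.171, -2.469, -0.737]
ft_force: [-3.2, -3.4, 5.3]
gripper_width: 0.0137
gripper_force: 30.0
```

```bash
python3 -c "
from h import *
rep()"
```

```text
t 8.68 along N mm -25.51 off x -0.05 off v -0.25 psi -33.5 w 13.7 F.N 6.1 F [-3.2 -3.4  5.3] M.N -0.08 gf 30.0 j7 1.16 tilt 0.0
```

Emit:
apply_moves(dr=[[-0.0025, 0.0254, -0.0364], [-0.005, 0.0508, -0.0728], [-0.0075, 0.0762, -0.1092], [-0.0075, 0.0762, -0.1092]], dp=[[0, 0, 0], [0, 0, 0], [0, 0, 0], [0, 0, 0]], claw=[-0.9, -0.9, -0.9, -0.9])

```text
time: 9.18
ee_pos: [0.5196, -0.2199, 0.1014]
ee_rot: [-1.4, -2.301, -0.677]
ft_force: [-1.0, -1.4, 3.4]
gripper_width: 0.0143
gripper_force: 30.0
```

```bash
python3 -c "
from h import *
rep()"
```

```text
t 9.18 along N mm -26.2 off x 0.05 off v -0.17 psi -21.6 w 14.3 F.N 3.5 F [-1.  -1.4  3.4] M.N -0.04 gf 30.0 j7 0.99 tilt 0.0
```

The force fell as the depth grew, so it looks like the opening. I press deeper without turning.

Emit:
apply_moves(dr=[[0, 0, 0], [0, 0, 0], [0, 0, 0], [0, 0, 0]], dp=[[-0.0001, 0.0011, -0.0016], [-0.0002, 0.0023, -0.0033], [-0.0003, 0.0034, -0.0049], [-0.0003, 0.0034, -0.0049]], claw=[-0.9, -0.9, -0.9, -0.9])

```text
time: 9.68
ee_pos: [0.5193, -0.2163, 0.0962]
ee_rot: [-1.401, -2.3, -0.678]
ft_force: [-1.7, -2.5, 5.5]
gripper_width: 0.0134
gripper_force: 30.0
```

```bash
python3 -c "
from h import *
rep()"
```

```text
t 9.68 along N mm -32.53 off x 0.05 off v -0.2 psi -21.6 w 13.4 F.N 5.8 F [-1.7 -2.5  5.5] M.N 0.04 gf 30.0 j7 0.99 tilt 0.0
```

Emit:
apply_moves(dr=[[-0.0025, 0.0254, -0.0364], [-0.005, 0.0508, -0.0728], [-0.0075, 0.0762, -0.1092], [-0.01, 0.1016, -0.1456], [-0.01, 0.1016, -0.1456]], dp=[[0, 0.0006, -0.0008], [0, 0.0006, -0.0008], [0, 0.0006, -0.0008], [0, 0.0006, -0.0008], [0, 0.0006, -0.0008]], claw=[-0.9, -0.9, -0.9, -0.9, -0.9])

```text
time: 10.3
ee_pos: [0.5193, -0.2158, 0.0955]
ee_rot: [-1.678, -2.048, -0.59]
ft_force: [-2.6, -4.8, 4.6]
gripper_width: 0.014
gripper_force: 30.0
```

```bash
python3 -c "
from h import *
rep()
s=optics.grab_frame('scene');cv2.imwrite('pics/s3.png',cv2.resize(s[130:230,130:260],None,fx=5,fy=5,interpolation=cv2.INTER_CUBIC)[:,:,::-1])"
```

```text
t 10.3 along N mm -33.32 off x 0.13 off v -0.17 psi -5.7 w 14.0 F.N 6.3 F [-2.6 -4.8  4.6] M.N 0.08 gf 30.0 j7 0.75 tilt 0.0
```

Emit:
apply_moves(dr=[[-0.0032, 0.0317, -0.0455], [-0.0064, 0.0634, -0.091], [-0.0096, 0.0951, -0.1365], [-0.0128, 0.1268, -0.182], [-0.016, 0.1585, -0.2275]], dp=[[0, 0.0001, -0.0001], [0, 0.0002, -0.0002], [0, 0.0003, -0.0004], [0, 0.0004, -0.0006], [0, 0.0005, -0.0007]], claw=[-0.9, -0.9, -0.9, -0.9, -0.9])

```text
time: 10.98
ee_pos: [0.5193, -0.2154, 0.0948]
ee_rot: [-2.039, -1.6, -0.438]
ft_force: [-2.8, -4.2, 5.5]
gripper_width: 0.0142
gripper_force: 30.0
```

```bash
python3 -c "
from h import *
rep()"
```

```text
t 10.97 along N mm -34.12 off x 0.19 off v -0.24 psi 19.5 w 14.2 F.N 6.8 F [-2.8 -4.2  5.5] M.N 0.14 gf 30.0 j7 0.38 tilt 0.0
```

Emit:
apply_moves(dr=[[-0.0032, 0.0317, -0.0455], [-0.0064, 0.0634, -0.091], [-0.0096, 0.0951, -0.1365], [-0.0128, 0.1268, -0.182], [-0.016, 0.1585, -0.2275]], dp=[[0, 0.0001, -0.0001], [0, 0.0002, -0.0002], [0, 0.0003, -0.0004], [0, 0.0004, -0.0006], [0, 0.0005, -0.0007]], claw=[-0.9, -0.9, -0.9, -0.9, -0.9])

```text
time: 11.6
ee_pos: [0.5193, -0.215, 0.0942]
ee_rot: [-2.303, -1.104, -0.274]
ft_force: [-2.3, -3.3, 6.3]
gripper_width: 0.0136
gripper_force: 30.0
```

```bash
python3 -c "
from h import *
rep()"
```

```text
t 11.6 along N mm -34.9 off x 0.27 off v -0.24 psi 44.5 w 13.6 F.N 6.9 F [-2.3 -3.3  6.3] M.N 0.15 gf 30.0 j7 0.01 tilt 0.0
```

Depth is now about 11–12 mm and the thread seems engaged at θ≈134°. I release, swing back, and grasp along the bar for the last part, looking at the knob in between.

Emit:
apply_moves(dr=[[0, 0, 0], [0, 0, 0], [0, 0, 0], [0, 0, 0], [0, 0, 0]], dp=[[0, -0.0005, 0.0007], [0, -0.0005, 0.0007], [0.0001, -0.001, 0.0014], [0.0001, -0.001, 0.0014], [0.0001, -0.001, 0.0014]], claw=[-0.9, 1, 1, 1, 1])

```text
time: 12.22
ee_pos: [0.5194, -0.215, 0.0952]
ee_rot: [-2.301, -1.106, -0.275]
ft_force: [0.1, 0.6, -0.3]
gripper_width: 0.0453
gripper_force: 0.0
```

Emit:
apply_moves(dr=[[0, 0, 0], [0.006, -0.06, 0.087], [0.0125, -0.125, 0.182], [0.02, -0.2, 0.291], [0.0278, -0.279, 0.4]], dp=[[0.0001, -0.0006, 0.0008], [0.0001, -0.0006, 0.0008], [0.0001, -0.0006, 0.0008], [0.0001, -0.0006, 0.0008], [0.0001, -0.0006, 0.0008]], claw=[1, 1, 1, 1, 1])

```text
time: 12.85
ee_pos: [0.5196, -0.2161, 0.0963]
ee_rot: [-1.807, -1.907, -0.541]
ft_force: [0.2, 0.2, -0.1]
gripper_width: 0.0861
gripper_force: 0.0
```

```bash
python3 -c "
from h import *
rep();goal(GRIP-.0325*N,toolR(-45))
s=optics.grab_frame('scene');w=optics.grab_frame('wrist')
a=cv2.resize(s[130:230,130:260],(585,450),interpolation=cv2.INTER_CUBIC)
cv2.imwrite('pics/s4.png',a[:,:,::-1])
for b in blobs(mask(s,5,20,150,120)): print(b[:3])"
```

```text
t 12.85 along N mm -32.49 off x 0.45 off v 0.01 psi 2.6 w 86.1 F.N -0.2 F [ 0.2  0.2 -0.1] M.N 0.07 gf 0.0 j7 0.63 tilt 0.0
dp [-0.0004 -0.     -0.    ] dr [ 0.0302 -0.3022  0.4334]
(108, (np.float64(177.2), np.float64(181.5)), (np.int32(169), np.int32(174), np.int32(17), np.int32(15)))
```

View pics/s4.png

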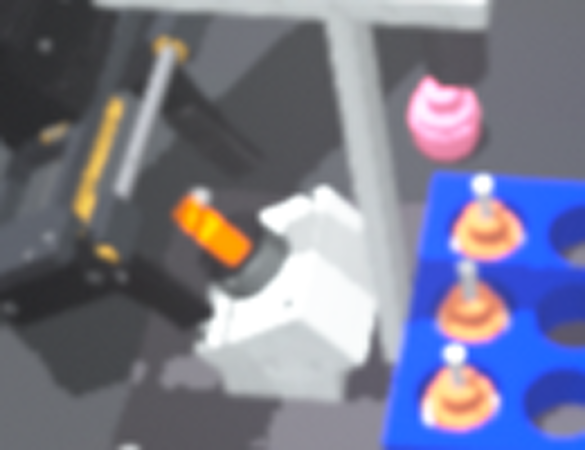

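The crop shows the knob staying in with the fingers open: the orange bar at (212,232) is close over its collar at (255,265). So the thread holds, and I grasp along the bar to finish.

Emit:
apply_moves(dr=[[0.0075, -0.075, 0.108], [0.015, -0.15, 0.216], [0.0225, -0.225, 0.325], [0.0302, -0.3022, 0.433], [0.0302, -0.3022, 0.433]], dp=[[-0.0004, 0, 0], [-0.0004, 0, 0], [-0.0004, 0, 0], [-0.0004, 0, 0], [-0.0004, 0, 0]], claw=[1, 1, 1, 0.5, 0])

```text
time: 13.58
ee_pos: [0.5191, -0.2163, 0.0961]
ee_rot: [-0.942, -2.606, -0.789]
ft_force: [0.0, -0.8, -0.4]
gripper_width: 0.0744
gripper_force: 0.0
```

Emit:
apply_moves(dr=[[0, 0, 0], [0, 0, 0], [0, 0, 0], [0, 0, 0], [0, 0, 0]], dp=[[0, 0, 0], [0, 0, 0], [0, 0, 0], [0, 0, 0], [0, 0, 0]], claw=[-0.5, -0.5, -0.5, -0.5, -0.5])

```text
time: 14.2
ee_pos: [0.5191, -0.2163, 0.0962]
ee_rot: [-0.941, -2.607, -0.788]
ft_force: [-0.1, -0.6, 0.4]
gripper_width: 0.0401
gripper_force: 30.2
```

```bash
python3 -c "
from h import *
rep()"
```

```text
t 14.2 along N mm -32.49 off x -0.12 off v -0.1 psi -44.6 w 40.1 F.N 0.6 F [-0.1 -0.6  0.4] M.N 0.12 gf 30.2 j7 1.32 tilt 0.0
```

Emit:
apply_moves(dr=[[-0.0032, 0.0317, -0.0455], [-0.0064, 0.0634, -0.091], [-0.0096, 0.0951, -0.1365], [-0.0096, 0.0951, -0.1365]], dp=[[0, 0.0002, -0.0003], [0, 0.0003, -0.0004], [0, 0.0004, -0.0005], [0, 0.0004, -0.0005]], claw=[-0.5, -0.5, -0.5, -0.5])

```text
time: 14.7
ee_pos: [0.5191, -0.2157, 0.0956]
ee_rot: [-1.249, -2.416, -0.718]
ft_force: [-1.0, -0.0, -2.0]
gripper_width: 0.04
gripper_force: 30.2
```

```bash
python3 -c "
from h import *
rep()"
```

```text
t 14.7 along N mm -33.37 off x -0.08 off v -0.04 psi -29.6 w 40.0 F.N -1.7 F [-1. -0. -2.] M.N -0.03 gf 30.2 j7 1.11 tilt 0.0
```

Emit:
apply_moves(dr=[[-0.0032, 0.0317, -0.0455], [-0.0064, 0.0634, -0.091], [-0.0096, 0.0951, -0.1365], [-0.0096, 0.0951, -0.1365]], dp=[[0, 0.0002, -0.0003], [0, 0.0003, -0.0004], [0, 0.0004, -0.0005], [0, 0.0004, -0.0005]], claw=[-0.5, -0.5, -0.5, -0.5])

```text
time: 15.2
ee_pos: [0.5191, -0.2155, 0.0952]
ee_rot: [-1.526, -2.195, -0.64]
ft_force: [-1.0, -0.7, -0.8]
gripper_width: 0.0395
gripper_force: 30.2
```

```bash
python3 -c "
from h import *
rep()"
```

```text
t 15.2 along N mm -33.78 off x -0.01 off v -0.03 psi -14.7 w 39.5 F.N -0.3 F [-1.  -0.7 -0.8] M.N -0.02 gf 30.2 j7 0.89 tilt 0.0
```

Emit:
apply_moves(dr=[[-0.0032, 0.0317, -0.0455], [-0.0064, 0.0634, -0.091], [-0.0096, 0.0951, -0.1365], [-0.0096, 0.0951, -0.1365]], dp=[[0, 0.0001, -0.0001], [0, 0.0002, -0.0003], [0, 0.0003, -0.0004], [0, 0.0003, -0.0004]], claw=[-0.5, -0.5, -0.5, -0.5])

```text
time: 15.7
ee_pos: [0.5192, -0.2161, 0.0947]
ee_rot: [-1.772, -1.951, -0.554]
ft_force: [-0.5, -3.5, -1.2]
gripper_width: 0.0401
gripper_force: 30.1
```

```bash
python3 -c "
from h import *
rep()"
```

```text
t 15.7 along N mm -33.84 off x 0.05 off v -0.86 psi 0.2 w 40.1 F.N 1.0 F [-0.5 -3.5 -1.2] M.N 0.43 gf 30.1 j7 0.67 tilt 0.1
```

Emit:
apply_moves(dr=[[-0.0032, 0.0317, -0.0455], [-0.0064, 0.0634, -0.091], [-0.0096, 0.0951, -0.1365], [-0.0096, 0.0951, -0.1365]], dp=[[0, 0.0001, -0.0001], [0, 0.0002, -0.0003], [0, 0.0003, -0.0004], [0, 0.0003, -0.0004]], claw=[-0.5, -0.5, -0.5, -0.5])

```text
time: 16.2
ee_pos: [0.5195, -0.2158, 0.0947]
ee_rot: [-1.986, -1.683, -0.464]
ft_force: [-0.3, -5.1, 2.4]
gripper_width: 0.0403
gripper_force: 30.4
```

```bash
python3 -c "
from h import *
rep()"
```

```text
t 16.2 along N mm -33.99 off x 0.36 off v -0.64 psi 15.1 w 40.3 F.N 4.9 F [-0.3 -5.1  2.4] M.N 0.89 gf 30.4 j7 0.45 tilt 0.2
```

Torque rises to 0.9 N·m with no more depth, so it is at the end stop. I release, back off along the axis and check depth and angle.

Emit:
apply_moves(dr=[[0, 0, 0], [0, 0, 0], [0, 0, 0], [0, 0, 0], [0, 0, 0]], dp=[[0, 0, 0], [0, 0, 0], [0, 0, 0], [0, 0, 0], [0, 0, 0]], claw=[1, 1, 1, 1, 1])

```text
time: 16.82
ee_pos: [0.5191, -0.2146, 0.0944]
ee_rot: [-1.987, -1.677, -0.463]
ft_force: [-0.5, -0.5, 0.4]
gripper_width: 0.0818
gripper_force: 0.0
```

Emit:
apply_moves(dr=[[0, 0, 0], [0, 0, 0], [0, 0, 0], [0, 0, 0], [0, 0, 0]], dp=[[0.001, -0.0114, 0.0164], [0.002, -0.0285, 0.041], [0.004, -0.0456, 0.0655], [0.0057, -0.06, 0.086], [0.0057, -0.06, 0.086]], claw=[1, 1, 1, 1, 1])

```text
time: 17.45
ee_pos: [0.5256, -0.2763, 0.1815]
ee_rot: [-1.991, -1.678, -0.465]
ft_force: [-0.6, 1.2, -0.4]
gripper_width: 0.0867
gripper_force: 0.0
```

```bash
python3 - <<'E'
from h import *
rep()
W=optics.camera_model('wrist');w=optics.grab_frame('wrist');cv2.imwrite('pics/w5.png',w[:,:,::-1])
S=optics.camera_model('scene');s=optics.grab_frame('scene')
T=optics.camera_model('top');t=optics.grab_frame('top')
V=np.cross(N,XN)
for d in(.009,.0125):
  G=GRIP-d*N
  print('d',d,'scene mid',proj(S,G-.012*N),'wrist top',proj(W,G))
  for b in blobs(mask(w,5,25,150,230),300):
    P=[]
    for y,x in np.argwhere(b[3]):
        o,dd=ray(W,(x,y));p=o+dd*((G-o)@N)/(dd@N);P.append([(p-G)@XN*1e3,(p-G)@V*1e3])
    print(b[:3],cv2.minAreaRect(np.array(P,np.float32)))
for b in blobs(mask(s,5,20,150,120)): print('scene',b[:3])
a=np.vstack([cv2.resize(s[150:220,140:220],(400,350),interpolation=cv2.INTER_CUBIC)])
c=cv2.resize(w[120:270,200:360],(373,350),interpolation=cv2.INTER_CUBIC)
cv2.imwrite('pics/c5.png',np.hstack([a,c])[:,:,::-1])
E
```

```text
t 17.45 along N mm 71.99 off x 0.45 off v -0.64 psi 15.4 w 86.7 F.N -1.0 F [-0.6  1.2 -0.4] M.N 0.07 gf 0.0 j7 0.44 tilt 0.3
d 0.009 scene mid [175.90718871 180.44573005] wrist top [277.7047513  213.01927948]
(1225, (np.float64(277.5), np.float64(207.9)), (np.int32(251), np.int32(188), np.int32(55), np.int32(40))) ((0.44718360900878906, 3.636345863342285), (38.57225799560547, 16.982542037963867), 8.092592239379883)
d 0.0125 scene mid [177.00383312 181.30898691] wrist top [277.69908823 211.70113072]
(1225, (np.float64(277.5), np.float64(207.9)), (np.int32(251), np.int32(188), np.int32(55), np.int32(40))) ((0.19539642333984375, 2.735955238342285), (39.12858963012695, 17.22748374938965), 8.092591285705566)
scene (154, (np.float64(177.8), np.float64(182.0)), (np.int32(170), np.int32(171), np.int32(14), np.int32(21)))
```

View pics/c5.png

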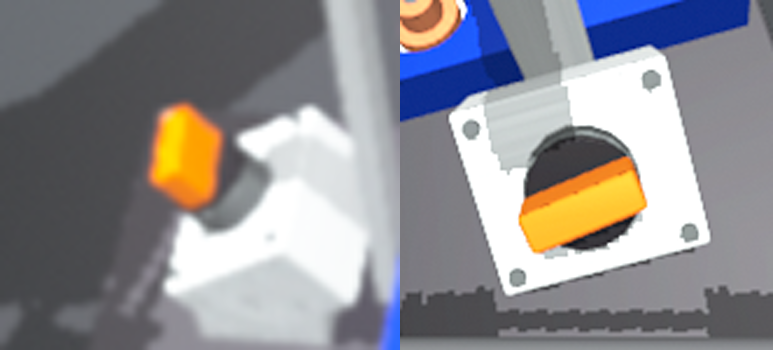

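The bar is now at about 172°. The scene blob, corrected by its starting offset, matches a depth of 12.5 mm, and the crop shows the disc on the collar, so the knob is home and stays in.

Next is the counter. It could be confused with the other one at top (267,118) with its post at (245,129). I choose (183,193) with its post at (160,213), the farthest left. I measure its post and lever from top and scene.

```bash
python3 - <<'E'
from h import *
t=optics.grab_frame('top');s=optics.grab_frame('scene');T=optics.camera_model('top');S=optics.camera_model('scene')
def red(i): return mask(i,0,5,140,90)|mask(i,170,179,140,90)
bt=[b for b in blobs(red(t)) if b[1][0]<200][0];bs=[b for b in blobs(red(s)) if b[1][0]>340][0]
print(bt[:3],bs[:3]);print('tri centroid',tri([ray(T,bt[1]),ray(S,bs[1])]))
# post top: scene top end / top-view
ys,xs=np.nonzero(bs[3]);print('scene rows',ys.min(),xs[ys==ys.min()]);
for z in(.088,.071): print(z,onz(T,bt[1],z),onz(S,bs[1],z))
g=t.min(2);b=[b for b in blobs((g>190).astype(np.uint8)*255,100) if 165<b[1][0]<200 and 170<b[1][1]<215][0]
P=np.array([onz(T,(x,y),.05)[:2] for y,x in np.argwhere(b[3])],np.float32);print('box',cv2.minAreaRect(P))
jb=[b for b in blobs(mask(t,100,125,120,50),15) if 185<b[1][0]<215 and 140<b[1][1]<170]
for b in jb: print('jar',b[1],onz(T,b[1],.06))
a=cv2.resize(t[160:235,140:225],(397,350),interpolation=cv2.INTER_CUBIC);c=cv2.resize(s[205:285,325:405],(350,350),interpolation=cv2.INTER_CUBIC)
cv2.imwrite('pics/c6.png',np.hstack([a,c])[:,:,::-1])
E
```

```text
(43, (np.float64(160.5), np.float64(213.7)), (np.int32(157), np.int32(211), np.int32(9), np.int32(6))) (50, (np.float64(381.9), np.float64(223.3)), (np.int32(379), np.int32(219), np.int32(7), np.int32(11)))
tri centroid (array([0.52844136, 0.23780579, 0.0766273 ]), [np.float64(2.3127597935746706e-05), np.float64(2.3127597935813913e-05)])
scene rows 219 [381 382 383 384]
0.088 [0.52808839 0.23497294 0.088     ] [0.53639135 0.23631418 0.088     ]
0.071 [0.52861072 0.23924268 0.071     ] [0.52451889 0.23850966 0.071     ]
box ((0.5738669633865356, 0.20459924638271332), (0.07473797351121902, 0.09327232092618942), 82.54142761230469)
jar (np.float64(199.4), np.float64(153.0)) [0.66822672 0.15244266 0.06      ]
```

View pics/c6.png

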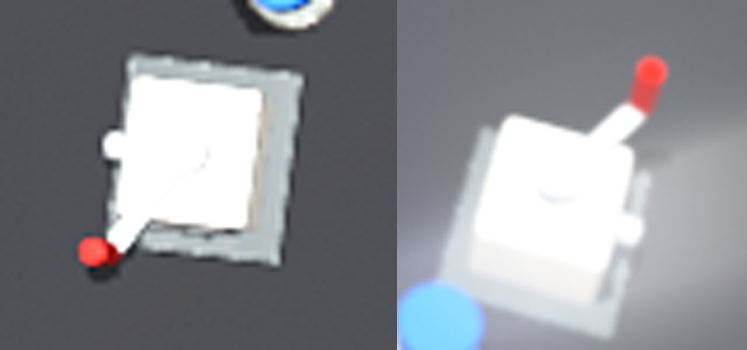

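The crop shows the chosen counter's box with the lever running from the pivot, at crop (200,152), to the red post at (93,250). The jar is behind it. I back off along the axis and go over the sensor arm.

```bash
cat >> h.py <<'E'
def downR(az):
    a=np.deg2rad(az);y=np.array([np.cos(a),np.sin(a),0]);z=np.array([0,0,-1.]);return Rt.from_matrix(np.c_[np.cross(y,z),y,z])
E
python3 - <<'E'
from h import *
T=optics.camera_model('top');S=optics.camera_model('scene')
print(onz(T,(182.8,192.5),.057),onz(S,(362.3,248.4),.057),tri([ray(T,(182.8,192.5)),ray(S,(362.3,248.4))]))
goal([.55,.26,.40],downR(48))
E
```

```text
[0.57718339 0.1916812  0.057     ] [0.58679844 0.2034221  0.057     ] (array([0.5778952 , 0.19993329, 0.04052717]), [np.float64(0.0050009014712892475), np.float64(0.005000901471289233)])
dp [0.0257 0.5336 0.2205] dr [-0.3337 -0.2313  0.6196]
```

Emit:
apply_moves(dr=[[0, 0, 0], [0, 0, 0], [0, 0, 0], [0, 0, 0], [0, 0, 0]], dp=[[0.002, -0.03, 0.043], [0.005, -0.06, 0.086], [0.005, -0.09, 0.13], [0.005, -0.09, 0.19], [0.005, -0.09, 0.23]], claw=[0, -1, -1, -1, -1])

```text
time: 18.32
ee_pos: [0.5301, -0.3646, 0.4125]
ee_rot: [-1.987, -1.678, -0.464]
ft_force: [1.1, -0.0, -0.3]
gripper_width: 0.045
gripper_force: 0.0
```

```bash
python3 - <<'E'
from h import *
goal([.55,.26,.40],downR(48));print(ctrl.state()['joints'])
E
```

```text
dp [ 0.0199  0.6246 -0.0125] dr [-0.3337 -0.2287  0.6198]
[ 0.92893291  0.61193843 -0.39414866  1.03354357 -0.26490569  1.91159071
  0.34761943]
```

Emit:
apply_moves(dr=[[-0.334, -0.229, 0.62], [-0.334, -0.229, 0.62], [-0.334, -0.229, 0.62], [-0.334, -0.229, 0.62], [-0.334, -0.229, 0.62]], dp=[[0.005, 0.03, 0], [0.01, 0.09, 0], [0.01, 0.15, 0], [0.02, 0.21, 0], [0.02, 0.27, 0]], claw=[-1, -1, -1, -1, -1])

```text
time: 18.95
ee_pos: [0.5498, -0.0918, 0.4098]
ee_rot: [-1.344, -2.727, -0.103]
ft_force: [0.4, 0.5, 0.6]
gripper_width: 0.0017
gripper_force: 0.0
```

```bash
python3 - <<'E'
from h import *
goal([.55,.26,.30],downR(48));s=ctrl.state();print(s['joints'],s['ee_pos'])
E
```

```text
dp [ 2.000e-04  3.518e-01 -1.098e-01] dr [-0.0629 -0.0439  0.1162]
[ 0.62691699  0.27033868 -0.62650055  1.45209774  0.05358518  1.53007554
  0.66423145] [ 0.54981442 -0.09178675  0.40981448]
```

Emit:
apply_moves(dr=[[-0.063, -0.044, 0.116], [-0.063, -0.044, 0.116], [-0.063, -0.044, 0.116], [-0.063, -0.044, 0.116], [-0.063, -0.044, 0.116]], dp=[[0, 0.06, 0], [0, 0.12, 0], [0, 0.18, -0.02], [0, 0.24, -0.05], [0, 0.3, -0.08]], claw=[-1, -1, -1, -1, -1])

```text
time: 19.58
ee_pos: [0.549, 0.1982, 0.3336]
ee_rot: [-1.135, -2.927, -0.001]
ft_force: [1.2, -0.8, 0.4]
gripper_width: 0.0007
gripper_force: 0.0
```

Emit:
apply_moves(dr=[[0, 0, 0], [0, 0, 0]], dp=[[0, 0.05, -0.03], [0, 0.05, -0.03]], claw=[-1, -1])

```text
time: 19.82
ee_pos: [0.546, 0.2509, 0.3015]
ee_rot: [-1.119, -2.927, 0.001]
ft_force: [0.1, -0.9, 0.0]
gripper_width: 0.0004
gripper_force: 0.0
```

```bash
python3 - <<'E'
from h import *
s=ctrl.state();print(s['joints'],s['ee_pos'])
W=optics.camera_model('wrist');w=optics.grab_frame('wrist');cv2.imwrite('pics/w7.png',w[:,:,::-1])
np.savez('w7.npz',K=W['K'],extrinsics=W['extrinsics'])
print(proj(W,[.577,.195,.057]))
T=optics.camera_model('top')
for b in blobs(mask(w,0,5,140,90)|mask(w,170,179,140,90)): print(b[:3],onz(W,b[1],.088),onz(W,b[1],.077))
E
```

```text
[ 0.07541912  0.39313861 -0.78037445  1.57563251  0.27697002  1.29480419
  0.09616776] [0.54600624 0.25089458 0.30153711]
[261.75507063 226.48818917]
(40, (np.float64(261.8), np.float64(171.8)), (np.int32(256), np.int32(169), np.int32(11), np.int32(8))) [0.52582629 0.24411818 0.088     ] [0.52668094 0.24258547 0.077     ]
```

View pics/w7.png

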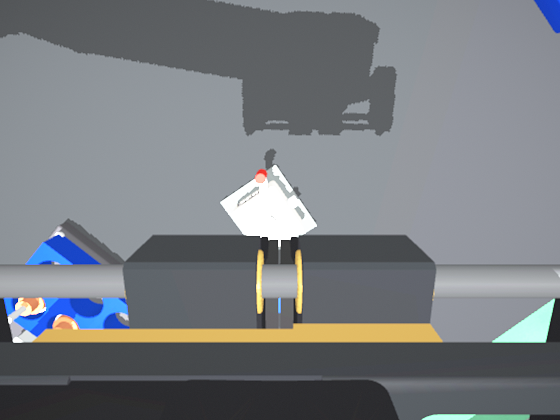

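The wrist view shows the counter at (268,205) with its red post at (262,174), in agreement with top and scene: post at (0.5275, 0.239), pivot near (0.573, 0.196). I descend behind the post (+y side).

```bash
python3 - <<'E'
from h import *
goal([.5522,.2652,.066],downR(46.6))
E
```

```text
dp [ 0.0043  0.0169 -0.2369] dr [-0.0008 -0.0032 -0.0143]
```

Emit:
apply_moves(dr=[[0, 0, -0.014], [0, 0, -0.014], [0, 0, -0.014], [0, 0, -0.014], [0, 0, -0.014]], dp=[[0.004, 0.016, -0.06], [0.004, 0.016, -0.12], [0.004, 0.016, -0.18], [0.004, 0.016, -0.22], [0.004, 0.016, -0.236]], claw=[-1, -1, -1, -1, -1])

```text
time: 20.5
ee_pos: [0.5535, 0.26, 0.0669]
ee_rot: [-1.171, -2.912, 0.003]
ft_force: [-0.0, -1.1, 1.2]
gripper_width: 0.0005
gripper_force: 0.0
```

```bash
python3 - <<'E'
from h import *
s=ctrl.state();p=s['ee_pos'];print(p,s['ft_force'],Rt.from_rotvec(s['ee_rot']).apply([0,1,0]))
c=np.array([.5726,.1964,0])
for a in range(9,82,9):
    q=c+Rt.from_euler('z',a,degrees=True).apply(p-c);print(a,round(a/90,3),np.round(q-p,4))
E
```

```text
[0.55352203 0.2599645  0.06687594] [-0.03090428 -1.05158244  1.21720036] [ 0.69209469  0.72180126 -0.00280721]
9 0.1 [-0.0097 -0.0038  0.    ]
18 0.2 [-0.0187 -0.009   0.    ]
27 0.3 [-0.0268 -0.0156  0.    ]
36 0.4 [-0.0337 -0.0234 -0.    ]
45 0.5 [-0.0394 -0.0321  0.    ]
54 0.6 [-0.0436 -0.0416  0.    ]
63 0.7 [-0.0462 -0.0517 -0.    ]
72 0.8 [-0.0473 -0.0621  0.    ]
81 0.9 [-0.0467 -0.0725  0.    ]
```

Emit:
apply_moves(dr=[[0, 0, 0.1], [0, 0, 0.2], [0, 0, 0.3], [0, 0, 0.4], [0, 0, 0.5]], dp=[[-0.0097, -0.0038, 0], [-0.0187, -0.009, 0], [-0.0268, -0.0156, 0], [-0.0337, -0.0234, 0], [-0.0394, -0.0321, 0]], claw=[-1, -1, -1, -1, -1])

```text
time: 21.12
ee_pos: [0.5165, 0.2306, 0.071]
ee_rot: [-0.042, 3.138, 0.005]
ft_force: [2.1, 1.4, 0.1]
gripper_width: 0.0007
gripper_force: 0.7
```

```bash
python3 - <<'E'
from h import *
s=ctrl.state();p=s['ee_pos'];y=Rt.from_rotvec(s['ee_rot']).apply([0,1,0]);print(p,s['ft_force'],np.degrees(np.arctan2(y[1],y[0])),'push',-s['ft_force']@-y)
c=np.array([.5726,.1964,0])
for a in range(5,41,5):
    q=c+Rt.from_euler('z',a,degrees=True).apply(p-c);print(a,round(a/90,3),np.round(q-p,4))
t=optics.grab_frame('top');T=optics.camera_model('top')
for b in blobs(mask(t,0,5,140,90)|mask(t,170,179,140,90),6): print(b[:3],onz(T,b[1],.08))
E
```

```text
[0.51647553 0.23061347 0.07102961] [2.1400735  1.43960405 0.13946082] 91.54428465870492 push 1.381805901477485
5 0.056 [-0.0028 -0.005   0.    ]
10 0.111 [-0.0051 -0.0103  0.    ]
15 0.167 [-0.0069 -0.0157  0.    ]
20 0.222 [-0.0083 -0.0213 -0.    ]
25 0.278 [-0.0092 -0.0269  0.    ]
30 0.333 [-0.0096 -0.0326  0.    ]
35 0.389 [-0.0095 -0.0384  0.    ]
40 0.444 [-0.0089 -0.0441  0.    ]
(34, (np.float64(245.1), np.float64(129.3)), (np.int32(243), np.int32(126), np.int32(5), np.int32(8))) [0.71807506 0.04528327 0.08      ]
```

Emit:
apply_moves(dr=[[0, 0, 0.056], [0, 0, 0.111], [0, 0, 0.167], [0, 0, 0.222], [0, 0, 0.222]], dp=[[-0.0028, -0.005, 0], [-0.0051, -0.0103, 0], [-0.0069, -0.0157, 0], [-0.0083, -0.0213, 0], [-0.0083, -0.0213, 0]], claw=[-1, -1, -1, -1, -1])

```text
time: 21.8
ee_pos: [0.5076, 0.2093, 0.0702]
ee_rot: [-0.574, 3.088, 0.003]
ft_force: [0.2, 2.9, 1.3]
gripper_width: 0.0002
gripper_force: 0.8
```

```bash
python3 - <<'E'
from h import *
s=ctrl.state();p=s['ee_pos'];y=Rt.from_rotvec(s['ee_rot']).apply([0,1,0]);print(p,s['ft_force'],np.degrees(np.arctan2(y[1],y[0])),'push',s['ft_force']@y)
c=np.array([.5726,.1964,0])
for a in range(3,31,3):
    q=c+Rt.from_euler('z',a,degrees=True).apply(p-c);print(a,round(a/90,3),np.round(q-p,4))
E
```

```text
[0.50758868 0.20934599 0.07023696] [0.19680649 2.91176448 1.25373382] 111.06344544143154 push 2.648392345949273
3 0.033 [-0.0006 -0.0034 -0.    ]
6 0.067 [-0.001  -0.0069 -0.    ]
9 0.1 [-0.0012 -0.0103  0.    ]
12 0.133 [-0.0013 -0.0138 -0.    ]
15 0.167 [-0.0011 -0.0173  0.    ]
18 0.2 [-0.0008 -0.0207  0.    ]
21 0.233 [-0.0003 -0.0242  0.    ]
24 0.267 [ 0.0004 -0.0276  0.    ]
27 0.3 [ 0.0012 -0.0309  0.    ]
30 0.333 [ 0.0022 -0.0342  0.    ]
```

Emit:
apply_moves(dr=[[0, 0, 0.033], [0, 0, 0.067], [0, 0, 0.1], [0, 0, 0.1]], dp=[[-0.0006, -0.0034, 0], [-0.001, -0.0069, 0], [-0.0012, -0.0103, 0], [-0.0012, -0.0103, 0]], claw=[-1, -1, -1, -1])

```text
time: 22.3
ee_pos: [0.5057, 0.1993, 0.0697]
ee_rot: [0.816, -3.033, -0.002]
ft_force: [-0.8, 2.1, 1.2]
gripper_width: 0.0004
gripper_force: 0.9
```

```bash
python3 - <<'E'
from h import *
s=ctrl.state();p=s['ee_pos'];y=Rt.from_rotvec(s['ee_rot']).apply([0,1,0]);print(p,s['ft_force'],np.degrees(np.arctan2(y[1],y[0])),'push',s['ft_force']@y)
E
```

```text
[0.50567309 0.19928562 0.06967549] [-0.75428591  2.08262531  1.18847228] 120.1252052654825 push 2.181272113172964
```

Not at the stop yet, so I continue.

Emit:
apply_moves(dr=[[0, 0, 0.033], [0, 0, 0.067], [0, 0, 0.067]], dp=[[0, -0.0034, 0], [0.0004, -0.0068, 0], [0.0004, -0.0068, 0]], claw=[-1, -1, -1])

```text
time: 22.68
ee_pos: [0.5056, 0.1924, 0.0693]
ee_rot: [0.975, -2.985, -0.001]
ft_force: [0.2, 1.6, 0.6]
gripper_width: 0.0004
gripper_force: 1.0
```

```bash
python3 - <<'E'
from h import *
s=ctrl.state();p=s['ee_pos'];y=Rt.from_rotvec(s['ee_rot']).apply([0,1,0]);print(p,s['ft_force'],np.degrees(np.arctan2(y[1],y[0])),'push',s['ft_force']@y)
S=optics.grab_frame('scene')
for b in blobs(mask(S,0,5,140,90)|mask(S,170,179,140,90),6): print(b[:3])
c=cv2.resize(S[195:285,315:405],(540,540),interpolation=cv2.INTER_CUBIC);cv2.imwrite('pics/c8.png',c[:,:,::-1])
E
```

```text
[0.50556366 0.1923616  0.06930386] [0.19871636 1.56669925 0.58265386] 126.18195422488013 push 1.1479267863631415
(53, (np.float64(357.8), np.float64(216.0)), (np.int32(355), np.int32(211), np.int32(7), np.int32(11)))
```

View pics/c8.png

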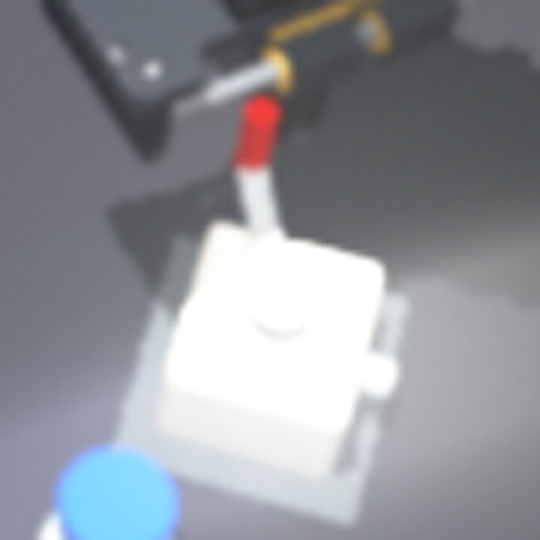

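The crop shows the post at (258,135), with the lever now pointing at the robot and the fingers pressing behind it. I measure its angle.

```bash
python3 - <<'E'
from h import *
S=optics.camera_model('scene')
a=onz(S,(381.9,223.3),.0766);b=onz(S,(357.8,216.0),.0766);pv=np.array([.5726,.1964,0])
ang=lambda p:np.degrees(np.arctan2(*(p-pv)[1::-1]))%360
print(a,b,ang(a),ang(b),np.linalg.norm((a-pv)[:2]),np.linalg.norm((b-pv)[:2]),'chord',np.linalg.norm(a-b),'->rad',2*np.arcsin(np.linalg.norm(a-b)/.124))
E
```

```text
[0.52842982 0.23778644 0.0766    ] [0.51912281 0.18514887 0.0766    ] 136.8635676394078 191.8812488751602 0.06052968409548268 0.054647940188764156 chord 0.05345404011667993 ->rad 0.8913808634312853
```

Emit:
apply_moves(dr=[[0, 0, 0], [0, 0, 0.03], [0, 0, 0.03], [0, 0, 0.03]], dp=[[0.0005, -0.004, 0], [0.001, -0.007, 0], [0.0015, -0.01, 0], [0.0015, -0.01, 0]], claw=[-1, -1, -1, -1])

```text
time: 23.22
ee_pos: [0.5064, 0.1853, 0.0693]
ee_rot: [-1.051, 2.96, 0.01]
ft_force: [-1.0, 8.9, -1.9]
gripper_width: 0.0008
gripper_force: 3.6
```

```bash
cat > lv.py <<'E'
from h import *
s=ctrl.state();p=s['ee_pos'];y=Rt.from_rotvec(s['ee_rot']).apply([0,1,0]);print(p,s['ft_force'],'push',s['ft_force']@y)
S=optics.camera_model('scene');f=optics.grab_frame('scene')
a=np.array([.5284,.2378,.0766])
for b in blobs(mask(f,0,5,140,90)|mask(f,170,179,140,90),6):
    if b[1][0]>320:
        q=onz(S,b[1],.0766);print(b[0],b[1],q,'rad',2*np.arcsin(np.linalg.norm(a-q)/.124))
E
python3 lv.py
```

```text
[0.50642488 0.18525719 0.06929898] [-0.95998125  8.92528726 -1.87763729] push 7.522641437357171
57 (np.float64(355.0), np.float64(216.4)) [0.52131918 0.17926679 0.0766    ] rad 0.9910268694199974
```

The lever is at its stop: 9 N, 0.99 rad. I hold one moment more, then lift clear so it springs back.

Emit:
apply_moves(dr=[[0, 0, 0], [0, 0, 0], [0, 0, 0], [0, 0, 0], [0, 0, 0]], dp=[[0, -0.002, 0], [0, 0.001, 0.04], [0, 0.001, 0.08], [0, 0.001, 0.14], [0, 0.001, 0.16]], claw=[-1, -1, -1, -1, -1])

```text
time: 23.9
ee_pos: [0.508, 0.1827, 0.2319]
ee_rot: [-1.046, 2.961, -0.003]
ft_force: [0.4, -0.4, 0.8]
gripper_width: 0.0004
gripper_force: 0.0
```

Emit:
apply_moves(dr=[[0, 0, 0], [0, 0, 0], [0, 0, 0], [0, 0, 0], [0, 0, 0]], dp=[[0, 0, 0.03], [0, 0, 0.05], [0, 0, 0.05], [0, 0, 0.05], [0, 0, 0.05]], claw=[-1, -1, -1, -1, -1])

```text
time: 24.52
ee_pos: [0.5064, 0.1823, 0.2776]
ee_rot: [1.048, -2.957, -0.0]
ft_force: [0.1, 0.1, -0.3]
gripper_width: 0.0004
gripper_force: 0.0
```

```bash
python3 lv.py; python3 - <<'E'
from h import *
s=optics.grab_frame('scene');t=optics.grab_frame('top')
for b in blobs(mask(s,5,20,150,120)): print('orange',b[:3])
cv2.imwrite('pics/f.png',s[:,:,::-1])
d=cv2.absdiff(s,cv2.imread('pics/scene0.png')[:,:,::-1].copy()).max(2)
print('tray diff',(d[165:245,215:280]>60).sum(),'jar diff',(d[268:300,318:348]>60).sum())
E
```

```text
[0.50639297 0.18234854 0.2776358 ] [ 0.13466512  0.09090452 -0.31963438] push -0.01466926390340566
50 (np.float64(382.1), np.float64(223.5)) [0.52886781 0.23824063 0.0766    ] rad 0.010365394681068965
orange (130, (np.float64(178.6), np.float64(182.4)), (np.int32(171), np.int32(171), np.int32(13), np.int32(21)))
tray diff 0 jar diff 0
```

View pics/f.png

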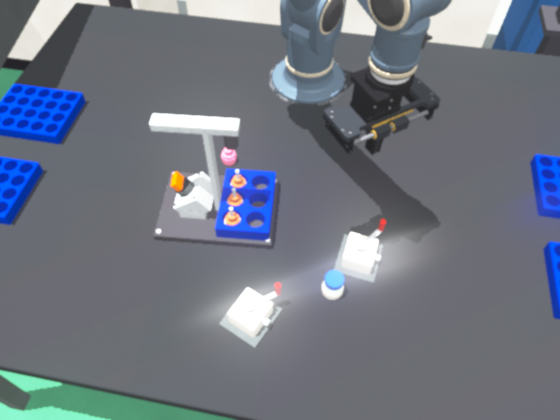

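The knob is still in at (178,182) and the lever is back at rest, with its post at (382,223). The rotors and the jar have not moved, and the robot is clear of everything, so I hand in.

```bash
python3 -c "
from bench import order
print(order.close_job())"
```

```text
the job is handed in; nothing more can be done
None
```

The clamp knob is screwed fully home and stays in, then the left-hand counter's lever was swung to its stop and sprang back; rotors and jar unmoved, job handed in at about 25 s of the 72 s allowed.

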